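# Plug the pressure gauge into the packing bench's air outlet

### The job

Put the check gauge on the carton-stapler air line: pull the outlet's sleeve back (down) until it catches and stays down by itself, let go of it, then push the gauge's plug into the outlet until it is home and the sleeve springs forward over it. Let go and leave the gauge locked upright in the outlet. Feel your way: never press the gauge on the outlet harder than about 25 N, and do not shift the tape, the books or the tin.

Things in the scene. Friction and masses are not known exactly. Their poses are not given: they have to be found in the camera images.
- outlet: Air outlet fixed to the bench: grey square plate 110 x 110 x 10 mm, dark column 48 mm wide, and on the same vertical axis a coupler, mouth up. Origin: centre of the plate's underside. Gives the coupler's axis but NOT its height: its riser is screwed in differently each time, so the mouth (top rim of the orange tube) is 119 to 143 mm above the bench. Find it by sight or touch. The riser is rigid.
- column_top (a point): Centre of the top of the column and its nut, 46 mm above the bench. Above it the coupler: orange tube 27 mm outside, bore 22 mm wide, 32 mm deep; around it a knurled steel sleeve, 40 mm diameter, 30 mm long, its top 1 mm below the mouth when forward. A lip, 50 mm diameter, 5 mm high, rings the sleeve's foot: its upper face is 26 mm below the mouth. Below it, down to the column, 36 mm or less.
- sleeve (a joint): Sleeve travel, m, straight down: 0 forward (up), 0.012 lower stop. Spring 6 N at 0, 10 N at the stop, plus a few N of catch from 0.002 on. Past about 0.0105 it clicks; let go, it stays at about 0.010 (10 mm of orange tube bare) until a plug pushed home trips it back to 0. While forward, two dogs 9 mm down the bore bar a plug.
- valve (a joint): Travel of the spring valve pin in the bore, m, straight down: 0 free (pin 18 mm below the mouth), 0.012 plug home with its collar on the mouth, a hard stop. Spring 4 N at 0, 9 N at the end; the last 4 mm add a trip of 2 to 3 N. The trip frees the sleeve 1 to 1.5 mm before the hard stop. Let go, a locked plug rises to about 0.010.
- gauge_centre (a point): Pressure gauge standing in the block: black rubber-edged dial, face up, 48 mm diameter, 22 mm high, on a brass plug pointing down. The point is the dial's centre, half-way up; z up. Neck 16 mm wide from 11 to 19 mm below it, collar 26 mm wide from 19 to 25 mm, then the plug, 20 mm diameter, 30 mm long, nose bevelled. About 0.28 kg, varies. Fully home, the point is 25 mm above the mouth.
- block: Wooden parking block fixed to the bench, 80 x 80 x 40 mm, with an upright hole 23 mm wide in the middle in which the gauge's plug hangs by its collar. Origin: centre of the underside.
- tape: Bystander: roll of amber packing tape lying flat, 96 mm diameter, 48 mm high. Origin: centre of the underside.
- books: Bystander: two stacked books, 190 x 130 mm, 42 mm high together. Origin: centre of the underside.
- tin: Bystander: green open tin, 72 mm diameter, 85 mm high. Origin: centre of the underside.
Mind the look-alikes: they are no part of the job. There is more than one size of the part that bears gauge_centre; the job needs the smaller.

How it is judged:
On the way, in this order (a step that is already met when the one before it is completed fails the run):
1. the sleeve is pulled back and stays caught, untouched, with no plug in the bore (value of joint sleeve above 0.0085 m and value of joint valve below 0.002 m and contact force between the fingers and outlet below 0.5 N), for 0.3 s.
2. the plug is seated and the sleeve has sprung forward (value of joint sleeve below 0.002 m and value of joint valve above 0.0085 m and horizontal distance between gauge_centre and outlet below 0.008 m), for 0.2 s.
At the end, for the whole second after the job is handed in: The gauge stands still, upright (within 7 degrees) in the outlet, its axis within 8 mm of the outlet's; the plug is home (valve pin pushed down more than 8.5 mm of 12) and the sleeve is forward over it (within 2 mm); the gauge is released (all of step 2 and angle between gauge_centre's own z axis and vertical below 0.12 rad and linear speed of gauge below 0.02 m/s); the robot touches nothing.
It fails at once if the gauge is pressed on the outlet harder than 30 N (contact force between gauge and outlet above 30 N).
It fails at once if the tape, the books or the tin is moved more than 30 mm (distance of any of tape, books, tin from where it was at the start of the episode above 0.03 m).
It also fails if it takes over 69 s, if anything falls off the work surface, if the arm or the gripper's body presses on something with over 40 N, if the wrist force passes 120 N, or if a joint passes its speed limit or range.

### The arm

A 7-joint arm with a two-finger parallel gripper is mounted at the origin on the work surface. World frame = base frame: x ahead of the robot, y to its left, z up, the work surface at z = 0. Lengths are in m, angles in rad, forces in N, time in s.
With the tool pointing down it reaches from about 0.35 to 0.9 m from the base axis. Payload 8.1 kg.
Tool frame: the origin (TCP) lies at the very end of the fingers, on their centre line; the grasp point (between the pads) lies 19 mm behind it; z points along the fingers, y is the direction in which the jaws open and shut (so a half turn about z gives the same grasp; the last joint's range is limited). The gripper opens to 92 mm and grips with 3 to 60 N. Pads are 19 mm wide; open, the fingers measure 130 mm over their backs; the gripper's body (75 mm by 190 mm) begins 47 mm behind the grasp point.
Start: joints at [1.07, 0.434, 0.025, 1.573, -0.012, 1.134, -0.075], TCP at [0.242, -0.576, 0.195] pointing down, gripper open.
Joint ranges: [-2.62, 2.62], [-0.44, 2.09], [-1.27, 1.32], [0.08, 2.57], [-1.32, 4.46], [0.12, 2], [-2.74, 2.74]. Speed limits (rad/s): [2.22, 2.22, 3.01, 3.01, 3.14, 3.14, 3.14].

### API

Orientations are given as a rotation vector (axis times angle).
In Python, from workcell import env gives the robot as it stands. The module is installed in compiled form; this text tells all that it offers.
- The arm moves only by the tool arm_command, never from a script. Its argument "moves" is text: rows parted by semicolons, each of 7 numbers parted by spaces: the turn, a rotation vector about the world's x, y, z in degrees, then the shift along the world's x, y, z in mm, then the closure, from 0 (fully open) to 1 (shut). In form: ax ay az x y z jaw; .... A call has 1 to 8 rows; each row is the pose to reach, as a shift and turn from the pose commanded when the call began; what a row does not reach only later rows make up. A row lasts 1/10 s, in which the tool goes at most 50 mm and 8.59 degrees, less where a joint would pass 70% of its speed; a pose out of reach is approached as far as the arm can. A call with a gripper value outside its range is refused whole. The fingers move at their own pace and stop on an object; "newtons" is the grip in N (left out, the last holds). Time passes only in rows, so rows that repeat a pose let the fingers close. It gives the time, the measured TCP pose, the force and the opening at its end, in the units of the state.
- env.observe(): the state, without advancing time (a new reading comes with each control period).
- env.camera(name): name is "side" or "top" or "wrist"; returns a dict with "frame" (400x640x3 uint8, red, green, blue), "intrinsics" (3x3 intrinsics, pixels), "eye" and "rotation" of the camera in the world. Camera axes: x right, y up, looking along -z (the intrinsics and any distortion apply to the point x, -y, -z); pixel columns grow to the right and rows downward; lengths in m; the calibration is good to about 2 mm. The wrist camera is an equidistant fisheye: a pixel r from the principal point sees the ray r / f radians off the axis. A picture is of the moment at which its call begins. There is no depth.
- env.job_done(): hands the job in, once; it reports no verdict.
Trained networks look in the newest picture that a camera, given by its name, has taken for a name from the list of things; names that differ only in an ending like _2 or _b are one class to them, and where a whole thing is asked for, a point or a joint stands for the part that bears it (a point fixed in the world has none). Each returns a list of dicts, best first, with "p" (0 to 1); they miss things now and then, are a little off and sometimes report something else, mostly with a low value. They report only what shows in the picture. A call takes as long as a camera call. They do not tell look-alikes from the thing itself.
- env.boxes_of(target, camera): "centre" ([x, y, z] in m, in world coordinates, good to about 4 mm: the middle of the surface that is visible of it).
The state is a dict: "clock": time; "joint_positions": joint angles; "qd": joint speeds; "effort": joint torques, N m; "tool_pos": TCP position; "eef_rot": TCP orientation; "wrist_force": force on the tool from outside, world axes, zero at the start; "torque": the same for the moment, N m; "width": opening from 0.0 (shut) to 1.0 (fully open).
Only numpy, scipy, OpenCV 4.12 (cv2) and the standard library are available. Lean on these libraries where they do the work, as an engineer would, in place of code of your own. Each camera call takes 0.05 s, during which the arm holds its last target.

## Working session

There is one attempt and no reset: what is moved stays moved. The work goes in short steps, Python scripts to look and compute and a tool call to move; the robot and the scene stay as the last step left them, time stands still between calls to the robot, and variables do not carry over. Pictures are saved under pics/ and viewed, and the job is handed in when it is done.

Besides the shell and the picture viewer there is one more tool, called in YAML: its name, and indented under it one key for each argument. arm_command: Moves the arm, as the interface text tells. Its arguments: {"type":"object","properties":{"moves":{"type":"string"},"newtons":{"type":"number"}},"required":["moves"]}

```bash
mkdir -p pics; cat > h.py <<'E'
from workcell import env
import numpy as np, cv2
def snap(name,fn):
    c=env.camera(name); cv2.imwrite('pics/'+fn,c['frame'][:,:,::-1]); return c
def proj(c,p):
    q=np.array(c['rotation']).T@(np.array(p)-np.array(c['eye'])); K=np.array(c['intrinsics'])
    return K[0,0]*q[0]/-q[2]+K[0,2], K[1,1]*(-q[1])/-q[2]+K[1,2]
def ray(c,u,v,z):
    K=np.array(c['intrinsics']); d=np.array([(u-K[0,2])/K[0,0],-(v-K[1,2])/K[1,1],-1.])
    d=np.array(c['rotation'])@d; e=np.array(c['eye']); return e+d*(z-e[2])/d[2]
E
python3 - <<'E'
from h import *
o=env.observe(); print({k:np.round(v,3) for k,v in o.items()})
for n in ['top','side']:
    c=snap(n,n+'1.png'); print(n,np.round(c['eye'],3),np.round(c['rotation'],3).tolist(),np.round(c['intrinsics'],1).tolist())
    for t in ['outlet','column_top','sleeve','gauge_centre','block','tape','books','tin']:
        print(t,[(round(d['p'],2),np.round(d['centre'],3).tolist(),np.round(proj(c,d['centre'])).tolist()) for d in env.boxes_of(t,n)])
print(env.observe()['clock'])
E
```

```text
{'clock': np.float64(0.0), 'joint_positions': array([ 1.07 ,  0.435,  0.025,  1.574, -0.012,  1.134, -0.075]), 'qd': array([ 0.001, -0.001,  0.001, -0.001,  0.001,  0.   , -0.001]), 'effort': array([-1.0000e-03, -6.6787e+01,  9.8500e-01, -3.1447e+01, -6.1000e-02,
        4.3000e-02,  0.0000e+00]), 'tool_pos': array([ 0.242, -0.576,  0.194]), 'eef_rot': array([-3.078e+00, -6.200e-01,  1.000e-03]), 'wrist_force': array([-0.299,  0.054,  0.02 ]), 'torque': array([-0.019,  0.042,  0.018]), 'width': np.float64(1.001)}
top [0.396 0.101 0.989] [0.164, -0.156, -1.486] [[405.9, 0.0, 319.0], [0.0, 405.9, 194.3], [0.0, 0.0, 1.0]]Traceback (most recent call last):
  File "<stdin>", line 6, in <module>
  File "h.py", line 7, in proj
    return K[0,0]*q[0]/-q[2]+K[0,2], K[1,1]*(-q[1])/-q[2]+K[1,2]
                  ~^^^
IndexError: invalid index to scalar variable.
```

```bash
sed -i "s/^import numpy.*/import numpy as np, cv2\nR=lambda c: cv2.Rodrigues(np.array(c['rotation'],float))[0]/; s/np.array(c\['rotation'\])\.T/R(c).T/; s/np.array(c\['rotation'\])@d/R(c)@d/" h.py; cat h.py
python3 - <<'E'
from h import *
for n in ['top','side']:
    c=snap(n,n+'1.png'); print(n,np.round(c['eye'],3),np.round(c['rotation'],3).tolist(),np.round(c['intrinsics'],1).tolist())
    for t in ['outlet','sleeve','gauge_centre','block','tape','books','tin']:
        print(t,[(round(d['p'],2),np.round(d['centre'],3).tolist(),np.round(proj(c,d['centre'])).tolist()) for d in env.boxes_of(t,n)])
print(env.observe()['clock'])
E
```

```text
from workcell import env
import numpy as np, cv2
R=lambda c: cv2.Rodrigues(np.array(c['rotation'],float))[0]
def snap(name,fn):
    c=env.camera(name); cv2.imwrite('pics/'+fn,c['frame'][:,:,::-1]); return c
def proj(c,p):
    q=R(c).T@(np.array(p)-np.array(c['eye'])); K=np.array(c['intrinsics'])
    return K[0,0]*q[0]/-q[2]+K[0,2], K[1,1]*(-q[1])/-q[2]+K[1,2]
def ray(c,u,v,z):
    K=np.array(c['intrinsics']); d=np.array([(u-K[0,2])/K[0,0],-(v-K[1,2])/K[1,1],-1.])
    d=R(c)@d; e=np.array(c['eye']); return e+d*(z-e[2])/d[2]
top [0.396 0.101 0.989] [0.164, -0.156, -1.486] [[405.9, 0.0, 319.0], [0.0, 405.9, 194.3], [0.0, 0.0, 1.0]]
outlet [(0.79, [0.515, -0.09, 0.009], [400.0, 235.0])]
sleeve [(0.55, [0.518, -0.094, 0.114], [412.0, 229.0])]
gauge_centre [(0.67, [0.552, 0.193, 0.078], [283.0, 206.0]), (0.65, [0.415, 0.211, 0.089], [268.0, 266.0])]
block [(0.85, [0.542, 0.192, 0.04], [284.0, 213.0])]
tape [(0.83, [0.374, -0.02, 0.048], [370.0, 293.0])]
books [(0.98, [0.783, 0.055, 0.039], [349.0, 122.0])]
tin [(0.65, [0.458, 0.389, 0.042], [196.0, 242.0])]
side [ 0.542 -0.667  0.587] [0.999, -0.008, -0.043] [[496.0, 0.0, 318.7], [0.0, 496.0, 190.4], [0.0, 0.0, 1.0]]
outlet [(0.85, [0.523, -0.12, 0.012], [297.0, 312.0]), (0.62, [0.46, 0.354, 0.063], [268.0, 143.0])]
sleeve [(0.88, [0.526, -0.12, 0.106], [297.0, 266.0])]
gauge_centre [(0.7, [0.416, 0.202, 0.081], [242.0, 170.0]), (0.67, [0.552, 0.188, 0.075], [310.0, 174.0])]
block [(0.72, [0.553, 0.174, 0.031], [311.0, 197.0])]
tape [(0.68, [0.378, -0.027, 0.031], [210.0, 266.0])]
books [(0.68, [0.79, 0.021, 0.044], [447.0, 233.0])]
tin [(0.68, [0.461, 0.354, 0.062], [269.0, 144.0])]
0.9
```

View pics/top1.png

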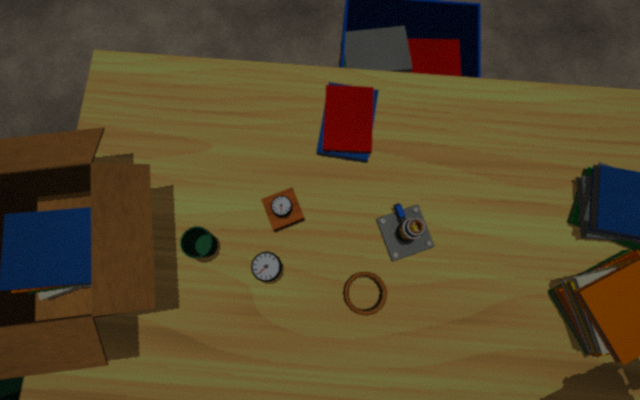

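View pics/side1.png

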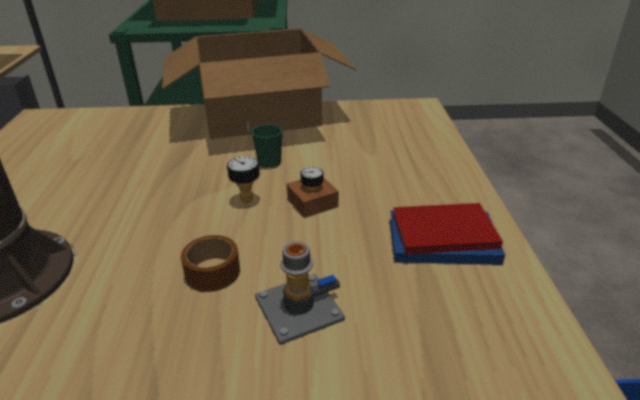

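Two gauges: one in the block at top (283,206) / side (311,178), and a bigger free-standing one at top (267,266) / side (243,170). The first fits (smaller, in the block). I'll confirm this in a crop, which will also give me the outlet details.

```bash
python3 - <<'E'
from h import *
t=cv2.imread('pics/top1.png'); s=cv2.imread('pics/side1.png')
f=lambda im,x,y,w,h,W,H: cv2.convertScaleAbs(cv2.resize(im[y:y+h,x:x+w],(W,H),interpolation=cv2.INTER_CUBIC),alpha=1.6)
a=f(t,240,180,80,100,320,400);b=f(t,370,190,70,100,280,400)[:400]
cv2.imwrite('pics/c1.png',np.hstack([a,b]))
a=f(s,215,145,130,75,780,450);cv2.imwrite('pics/c3.png',a)
b=f(s,250,230,100,110,545,600);cv2.imwrite('pics/c2.png',b)
E
```

```text
(no output)
```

View pics/c1.png

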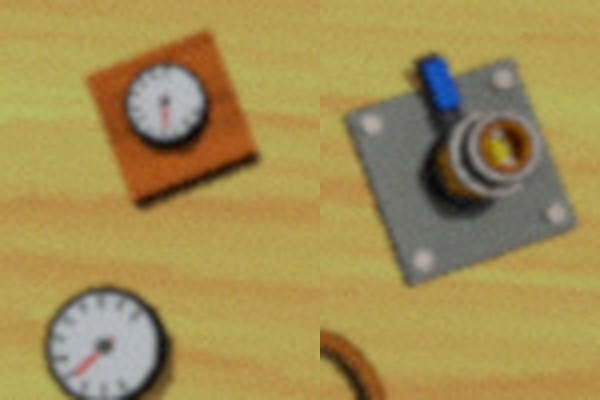

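View pics/c2.png

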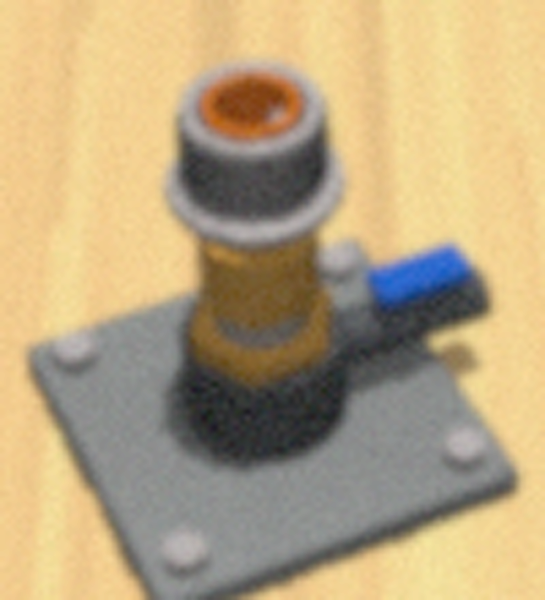

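View pics/c3.png

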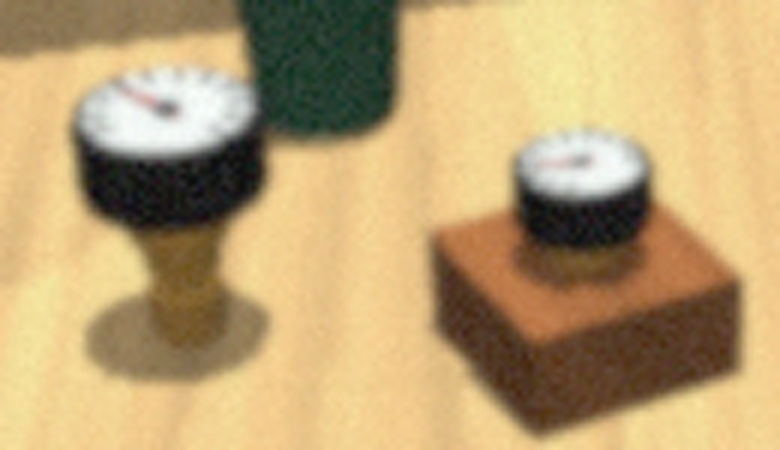

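Confirmed: the block gauge is the small one, and the free-standing one is the larger decoy. Next I'll triangulate the mouth and the dial from both views.

```bash
cat >> h.py <<'E'
def circ(c,x,y,z,r,n=60):
    a=np.linspace(0,2*np.pi,n); return np.array([proj(c,(x+r*np.cos(t),y+r*np.sin(t),z)) for t in a])
def tri(obs): # list of (c,u,v)
    from scipy.optimize import least_squares
    f=lambda p: np.concatenate([np.array(proj(c,p))-[u,v] for c,u,v in obs])
    r=least_squares(f,[.5,0,.1]); return r.x,r.fun
E
python3 - <<'E'
from h import *
ct=snap('top','top2.png');cs=snap('side','side2.png')
for z in(.119,.131,.143): print('outl',z,ray(ct,414.7,227.2,z).round(4),ray(cs,296.0,249.0,z).round(4))
print(tri([(ct,414.7,227.2),(cs,296.0,249.0)]))
g=(ray(ct,281.2,205,.076),ray(cs,215+582/6,145+163/6,.076));print('gauge',g, tri([(ct,281.2,205),(cs,215+582/6,145+163/6)]))
# plate corners
sc=[(372,123),(502,77),(424,260),(557,213)]
P=np.mean([ray(ct,370+(a-320)/4,190+b/4,.011)[:2] for a,b in sc],0);print('plate',P)
sc=[(75,350),(465,447),(185,550)]
Q=[ray(cs,250+a/5.45,230+b/5.45,.012)[:2] for a,b in sc];print('plate side',(Q[0]+Q[1])/2, Q)
E
```

```text
outl 0.119 [ 0.5217 -0.099   0.119 ] [ 0.5251 -0.0976  0.119 ]
outl 0.131 [ 0.52   -0.0963  0.131 ] [ 0.5255 -0.1122  0.131 ]
outl 0.143 [ 0.5183 -0.0935  0.143 ] [ 0.5259 -0.1268  0.143 ]
(array([ 0.52402017, -0.09870363,  0.11967332]), array([-0.05276253, -1.09729077, -0.7366406 ,  0.14881969]))
gauge (array([0.55491353, 0.19709051, 0.076     ]), array([0.55634074, 0.19546935, 0.076     ])) (array([0.55583431, 0.19729669, 0.07478766]), array([-0.00407408, -0.30700886, -0.26415994,  0.06322922]))
plate [ 0.52423728 -0.10306549]
plate side [ 0.52543401 -0.10136041] [array([ 0.46888576, -0.07907869]), array([ 0.58198226, -0.12364214]), array([ 0.50300147, -0.15720878])]
```

```bash
python3 - <<'E'
from h import *
o=env.observe(); Rm=cv2.Rodrigues(o['eef_rot'])[0]; print(Rm.round(3), o['tool_pos'], o['clock'])
c=snap('wrist','w1.png'); print(c['eye'],R(c).round(3),c['intrinsics'])
E
```

```text
[[ 0.922  0.387  0.   ]
 [ 0.387 -0.922 -0.   ]
 [-0.     0.    -1.   ]] [ 0.24211139 -0.5762189   0.19514802] 1.0
[ 0.32017193 -0.54342427  0.38461641] [[ 0.387  0.876  0.287]
 [-0.922  0.368  0.12 ]
 [-0.    -0.311  0.95 ]] [[309.70691629   0.         324.16900995]
 [  0.         309.70691629 202.39452908]
 [  0.           0.           1.        ]]
```

View pics/w1.png

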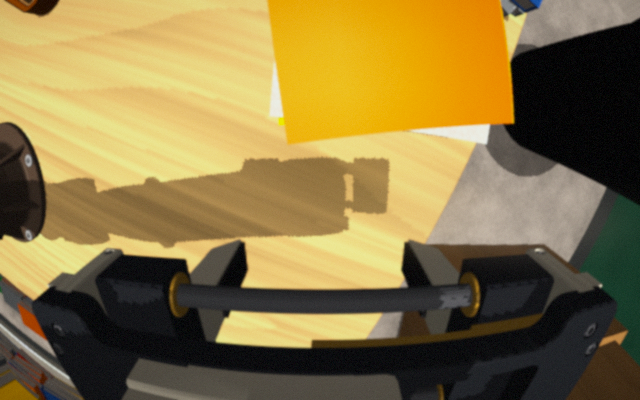

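arm_command:
  moves: "0 0 0 0 0 50 0; 0 0 0 0 10 95 0; 0 0 0 15 55 100 0; 0 0 0 35 100 100 0; 0 0 0 60 143 100 0; 0 0 0 85 185 100 0; 0 0 0 110 228 100 0; 0 0 0 135 270 100 0"
  newtons: 10

```text
clock: 1.85
tool_pos: [0.3777, -0.3043, 0.2955]
eef_rot: [3.079, 0.62, 0.001]
wrist_force: [0.7, -0.3, -0.1]
width: 1.002
```

arm_command:
  moves: "0 0 0 30 40 -10 0; 0 0 0 60 80 -20 0; 0 0 0 87 120 -30 0; 0 0 0 115 160 -40 0; 0 0 0 140 200 -45 0; 0 0 0 147 204 -50 0.3; 0 0 0 147 204 -50 0.4; 0 0 0 147 204 -50 0.4"

```text
clock: 2.65
tool_pos: [0.5235, -0.1035, 0.2451]
eef_rot: [3.079, 0.619, -0.001]
wrist_force: [-0.7, -0.2, 0.2]
width: 0.786
```

```bash
cat >> h.py <<'E'
def wproj(c,p):
    q=R(c).T@(np.array(p)-np.array(c['eye'])); K=np.array(c['intrinsics']); v=np.array([q[0],-q[1],-q[2]])
    s=np.hypot(v[0],v[1]); th=np.arctan2(s,v[2]); return K[0,0]*th*v[0]/s+K[0,2],K[1,1]*th*v[1]/s+K[1,2]
def wcirc(c,x,y,z,r,n=80):
    return np.array([wproj(c,(x+r*np.cos(t),y+r*np.sin(t),z)) for t in np.linspace(0,2*np.pi,n)])
def wray(c,u,v,z):
    K=np.array(c['intrinsics']); a=np.array([u-K[0,2],v-K[1,2]])/K[0,0]; th=np.hypot(*a); d=a/th*np.sin(th)
    d=R(c)@np.array([d[0],-d[1],-np.cos(th)]); e=np.array(c['eye']); return e+d*(z-e[2])/d[2]
E
python3 - <<'E'
from h import *
import pickle
c=snap('wrist','w2.png'); pickle.dump(c,open('w2.pkl','wb'))
u,v=wproj(c,(.523,-.1,.121));print(u,v,c['eye'])
im=cv2.imread('pics/w2.png')
x0,y0=int(u)-75,int(v)-60
cr=cv2.resize(im[max(y0,0):y0+120,x0:x0+150],None,fx=5,fy=5,interpolation=cv2.INTER_CUBIC);cv2.imwrite('pics/w2c.png',cr);print(x0,y0,cr.shape)
for t in ['outlet','sleeve']: print(env.boxes_of(t,'wrist'))
E
```

```text
320.9538959410201 185.29530850460222 [ 0.60177913 -0.07068644  0.43448058]
245 125 (600, 750, 3)
[{'centre': [0.5314, -0.0931, 0.0077], 'p': 0.8}]
[{'centre': [0.5308, -0.0956, 0.1188], 'p': 0.71}]
```

View pics/w2.png

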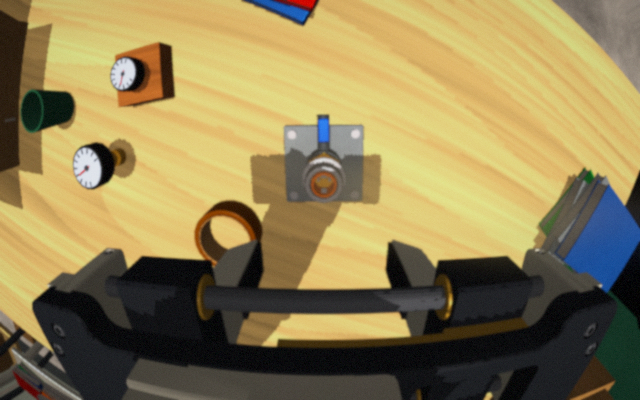

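View pics/w2c.png

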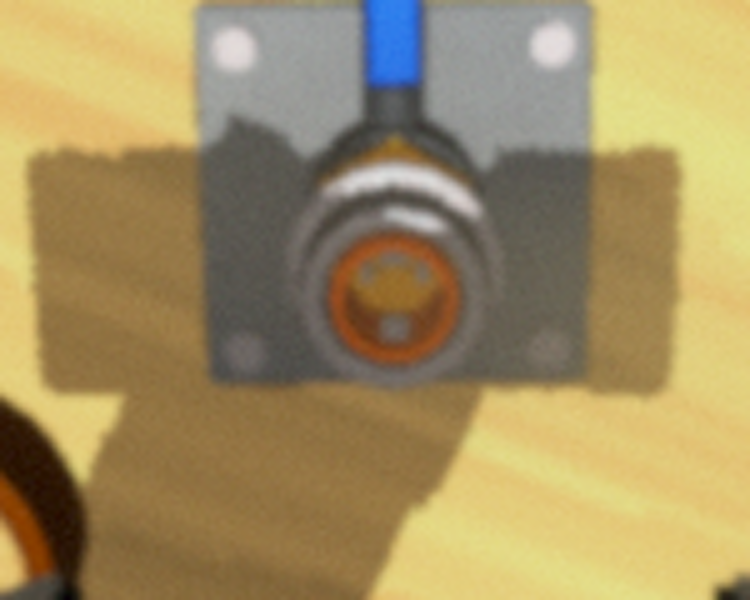

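```bash
cat > fit.py <<'E'
from h import *
import pickle
from scipy.optimize import least_squares
ct=env.camera('top');cs=env.camera('side');cw=pickle.load(open('w2.pkl','rb'))
S=lambda c,d:{**c,'eye':np.array(c['eye'])+d}
a=np.deg2rad(23.8)
T=[(370+(u-320)/4-.4,190+v/4-.4) for u,v in[(372,123),(502,77),(424,260),(557,213)]]
Sd=[(250+u/5.45-.4,230+v/5.45-.4) for u,v in[(75,350),(465,447),(185,550)]]
W=[(245+u/5-.4,125+v/5-.4) for u,v in[(235,49),(553,44),(246,352),(550,350)]]
# screws: s1 +-, on plate axes e1=(cos a,sin a), e2
def pts(p):
    x,y,h,a,d=p[:5]; e1=np.array([np.cos(a),np.sin(a)]);e2=np.array([-e1[1],e1[0]])
    P={}
    for i in(1,-1):
        for j in(1,-1): P[i,j]=np.r_[np.array([x,y])+d*(i*e1+j*e2),.012]
    return P
def f(p):
    x,y,h=p[:3];o=p[5:].reshape(3,3);P=pts(p);r=[]
    c1,c2,c3=S(ct,o[0]),S(cs,o[1]),S(cw,o[2]);m=(x,y,h)
    r+=list(np.array(proj(c1,m))-(414.7,227.2));r+=list(np.array(proj(c2,m))-(296,249));r+=list(np.array(wproj(c3,m))-(323.9,184.7))
    for k,q in zip([(1,1),(1,-1),(-1,1),(-1,-1)],T): r+=list((np.array(proj(c1,P[k]))-q))
    for k,q in zip([(-1,1),(1,-1),(-1,-1)],Sd): r+=list((np.array(proj(c2,P[k]))-q))
    for k,q in zip([(1,1),(1,-1),(-1,1),(-1,-1)],W): r+=list((np.array(wproj(c3,P[k]))-q))
    return np.r_[np.array(r)/.6,p[5:]/.002]
p0=np.r_[.524,-.1,.121,a,.04,np.zeros(9)]
s=least_squares(f,p0,x_scale=np.r_[.01,.01,.01,.1,.01,np.ones(9)*.002])
C=np.linalg.inv(s.jac.T@s.jac);print(s.x.round(4),np.sqrt(np.diag(C))[:5].round(4));print((s.fun[:-9]*.6).round(2))
np.save('fit.npy',s.x)
E
python3 fit.py
```

```text
[ 5.246e-01 -1.015e-01  1.200e-01  4.096e-01  4.320e-02  3.000e-04
 -2.000e-04  3.000e-04 -3.000e-04 -8.000e-04 -8.000e-04  0.000e+00
  1.000e-03 -6.000e-04] [0.0012 0.0013 0.0012 0.0052 0.0002]
[ 1.12 -1.12 -0.16  0.4  -0.19  0.08 -0.45  0.42  0.13  0.52 -0.59  0.15
 -0.28  0.1  -0.14 -0.31  0.25 -0.21  0.01  0.23  0.08 -0.03 -0.03  0.14
  0.14  0.03 -0.06 -0.32]
```

arm_command:
  moves: "0 0 0 0.6 0.5 -40 0.45; 0 0 0 0.6 0.5 -80 0.45; 0 0 0 0.6 0.5 -100 0.45; 0 0 0 0.6 0.5 -115 0.45; 0 0 0 0.6 0.5 -130 0.48; 0 0 0 0.6 0.5 -142 0.48; 0 0 0 0.6 0.5 -142 0.48"
  newtons: 4

```text
clock: 3.6
tool_pos: [0.5235, -0.1022, 0.1019]
eef_rot: [-3.079, -0.619, 0.004]
wrist_force: [-0.1, 0.6, 0.8]
width: 0.518
```

arm_command:
  moves: "0 0 0 0 0 0 0.65; 0 0 0 0 0 0 0.65; 0 0 0 0 0 0 0.65; 0 0 0 0 0 0 0.65; 0 0 0 0 0 0 0.65"
  newtons: 4

```text
clock: 4.1
tool_pos: [0.5249, -0.1017, 0.1035]
eef_rot: [3.079, 0.621, 0.001]
wrist_force: [-0.0, 0.6, -0.7]
width: 0.35
```

```bash
python3 - <<'E'
from h import *
s=snap('side','s3.png');w=snap('wrist','w3.png');print(env.observe()['width'],env.observe()['wrist_force'])
im=cv2.imread('pics/s3.png');cv2.imwrite('pics/s3c.png',cv2.convertScaleAbs(cv2.resize(im[180:340,200:400],None,fx=4,fy=3.75,interpolation=cv2.INTER_CUBIC),alpha=1.5))
E
```

```text
0.34992129735096117 [-0.77841961  0.03087431  0.08286638]
```

View pics/s3c.png

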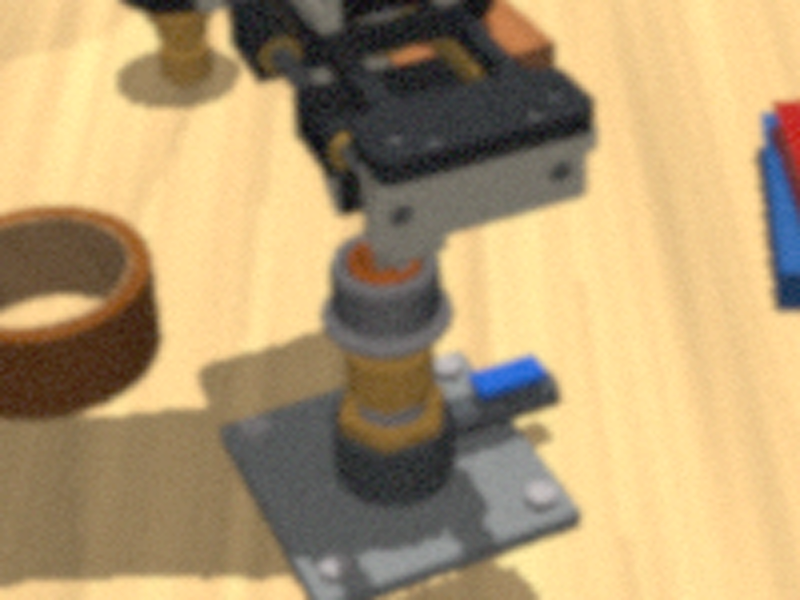

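View pics/w3.png

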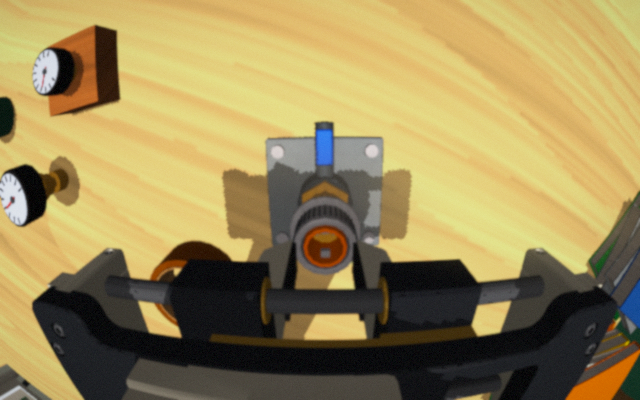

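```bash
python3 - <<'E'
from h import *
cs=env.camera('side');cw=env.camera('wrist');o=env.observe();t=o['tool_pos'];M=cv2.Rodrigues(o['eef_rot'])[0];print(t,M.round(3))
for d in(-.02,.02): print(d,proj(cs,t+d*M[:,1]),wproj(cw,t+d*M[:,1]))
for z in(.12,.13,.14): print('mouth',z,proj(cs,(.5246,-.1015,z)),wproj(cw,(.5246,-.1015,z)))
im=cv2.imread('pics/w3.png');cv2.imwrite('pics/w3c.png',cv2.resize(im[180:330,225:425],None,fx=4,fy=4,interpolation=cv2.INTER_CUBIC))
c=cw;print(c['eye']-t, 'cam in tool',M.T@(c['eye']-t))
E
```

```text
[ 0.52470921 -0.10171719  0.10320882] [[ 0.922  0.387  0.   ]
 [ 0.387 -0.922 -0.   ]
 [ 0.     0.    -1.   ]]
-0.02 (np.float64(291.0166433430155), np.float64(251.23732301748464)) (np.float64(294.45980524519183), np.float64(234.59439952130973))
0.02 (np.float64(301.5080657087372), np.float64(267.1700265067403)) (np.float64(354.0692161792804), np.float64(234.60916866230525))
mouth 0.12 (np.float64(295.6513510424685), np.float64(250.18149628793336)) (np.float64(323.8702928786854), np.float64(245.75812024134672))
mouth 0.13 (np.float64(295.3911418884391), np.float64(244.85760151248286)) (np.float64(323.8491950567574), np.float64(253.1932940873783))
mouth 0.14 (np.float64(295.12700445255734), np.float64(239.45333385657597)) (np.float64(323.82603249620723), np.float64(261.3837356808337))
[0.07807395 0.0328023  0.18949814] cam in tool [ 8.46931623e-02  1.52612572e-05 -1.89494448e-01]
```

View pics/w3c.png

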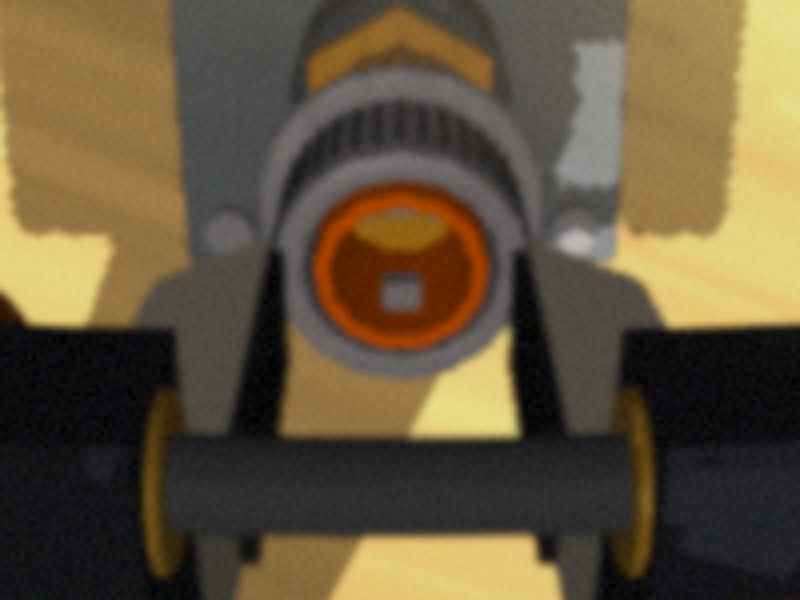

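```bash
python3 - <<'E'
from h import *
cs=env.camera('side');cw=env.camera('wrist');ct=snap('top','t3.png');o=env.observe();t=o['tool_pos'];M=cv2.Rodrigues(o['eef_rot'])[0]
for k in(0,.01,.019,.03,.04):
  for x in(-.0095,.0095):
    p=t+M@np.array([x,.016,-k]); print(k,x,np.round(proj(cs,p),1),np.round(wproj(cw,p),1),np.round(proj(ct,p),1))
im=cv2.imread('pics/t3.png');cv2.imwrite('pics/t3c.png',cv2.convertScaleAbs(cv2.resize(im[170:290,340:490],None,fx=5,fy=5,interpolation=cv2.INTER_CUBIC),alpha=1.6))
im=cs['frame'][200:300,250:350,::-1];cv2.imwrite('pics/s4c.png',cv2.convertScaleAbs(cv2.resize(im,None,fx=6,fy=6,interpolation=cv2.INTER_CUBIC),alpha=1.6))
E
```

```text
0 -0.0095 [294.4 267.5] [347.7 247.3] [422.6 228.7]
0 0.0095 [306.4 263.7] [348.5 221.5] [419.5 220.5]
0.01 -0.0095 [294.1 262.2] [348.8 254.1] [423.8 228.1]
0.01 0.0095 [306.2 258.4] [349.7 227.3] [420.6 219.9]
0.019 -0.0095 [293.9 257.4] [349.8 260.7] [424.9 227.6]
0.019 0.0095 [306.  253.7] [350.8 233.1] [421.7 219.3]
0.03 -0.0095 [293.6 251.5] [351.1 269.6] [426.2 227. ]
0.03 0.0095 [305.8 247.7] [352.4 240.8] [422.9 218.5]
0.04 -0.0095 [293.3 246. ] [352.5 278.4] [427.5 226.4]
0.04 0.0095 [305.6 242.3] [353.9 248.7] [424.2 217.8]
```

View pics/t3c.png

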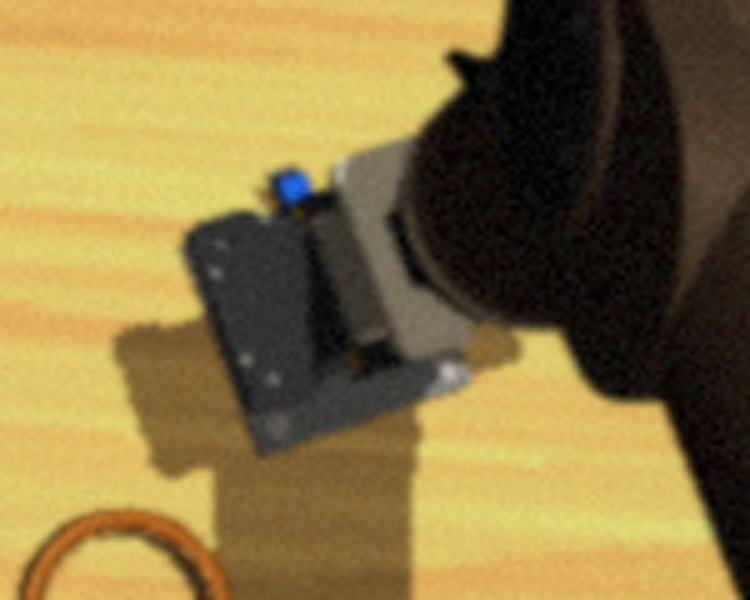

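View pics/s4c.png

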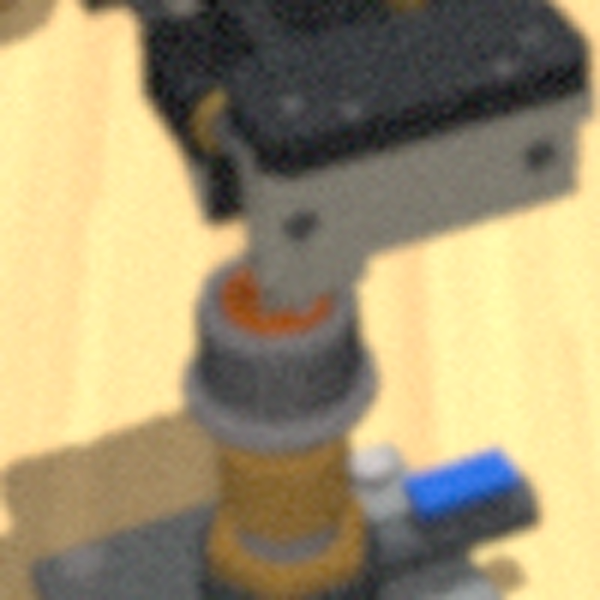

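The finger ends look about 30 mm short of the reported TCP, i.e. just above the mouth, and the 32 mm gap shows they aren't around the sleeve. I'll check by touch, gently.

arm_command:
  moves: "0 0 0 0 0 -4 0.64; 0 0 0 0 0 -8 0.64; 0 0 0 0 0 -8 0.64"

```text
clock: 4.75
tool_pos: [0.5241, -0.1017, 0.0943]
eef_rot: [-3.079, -0.621, 0.002]
wrist_force: [-0.3, -0.3, -0.4]
width: 0.365
```

```bash
python3 - <<'E'
from h import *
cs=env.camera('side');o=env.observe();print(o['tool_pos'],o['wrist_force'],o['width'])
im=cs['frame'][200:300,250:350,::-1];cv2.imwrite('pics/s5c.png',cv2.convertScaleAbs(cv2.resize(im,None,fx=6,fy=6,interpolation=cv2.INTER_CUBIC),alpha=1.6))
E
```

```text
[ 0.52431775 -0.10169244  0.09464377] [-0.51743064  0.13860378  0.20331719] 0.36024066449034986
```

View pics/s5c.png

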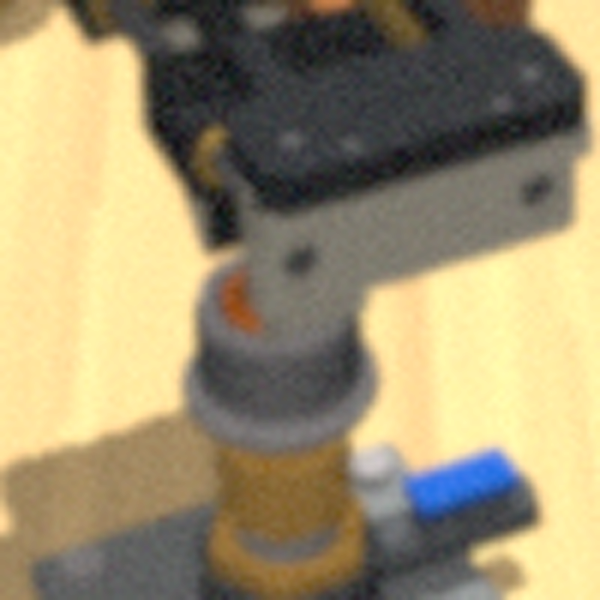

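arm_command:
  moves: "0 0 0 0.5 0 0 0.49; 0 0 0 0.5 0 0 0.49; 0 0 0 0.5 0 0 0.49; 0 0 0 0.5 0 -8 0.49; 0 0 0 0.5 0 -16 0.49; 0 0 0 0.5 0 -22 0.49; 0 0 0 0.5 0 -22 0.49"

```text
clock: 5.5
tool_pos: [0.5243, -0.1016, 0.0718]
eef_rot: [-3.079, -0.621, 0.003]
wrist_force: [-0.0, -0.5, 0.0]
width: 0.507
```

arm_command:
  moves: "0 0 0 0 0 0 0.6; 0 0 0 0 0 0 0.6; 0 0 0 0 0 0 0.6; 0 0 0 0 0 0 0.6"
  newtons: 4

```text
clock: 5.9
tool_pos: [0.5253, -0.102, 0.0731]
eef_rot: [3.08, 0.62, 0.0]
wrist_force: [1.4, -2.2, -4.7]
width: 0.442
```

```bash
python3 - <<'E'
from h import *
cs=env.camera('side')
for i in range(3):
  env.camera('wrist');o=env.observe();print(o['tool_pos'].round(4),o['wrist_force'].round(2),o['width'].round(3),o['torque'].round(2))
im=cs['frame'][200:300,250:350,::-1];cv2.imwrite('pics/s6c.png',cv2.convertScaleAbs(cv2.resize(im,None,fx=6,fy=6,interpolation=cv2.INTER_CUBIC),alpha=1.6))
E
```

```text
Traceback (most recent call last):
AttributeError: 'float' object has no attribute 'round'
```

```bash
python3 - <<'E'
from h import *
cs=env.camera('side')
P=[]
for i in range(4):
  env.camera('side');o=env.observe();print(o['tool_pos'].round(4),o['wrist_force'].round(2),round(float(o['width']),3),o['torque'].round(2))
im=cs['frame'][200:300,250:350,::-1];cv2.imwrite('pics/s6c.png',cv2.convertScaleAbs(cv2.resize(im,None,fx=6,fy=6,interpolation=cv2.INTER_CUBIC),alpha=1.6))
E
```

```text
[ 0.5252 -0.102   0.0731] [ 1.52 -2.63 -3.61] 0.438 [-0.42 -0.3   0.02]
[ 0.5252 -0.1019  0.0731] [ 1.49 -2.51 -4.72] 0.443 [-0.48 -0.29 -0.01]
[ 0.5252 -0.1019  0.0731] [ 0.25 -2.84 -5.07] 0.439 [-0.5  -0.35 -0.05]
[ 0.5252 -0.1019  0.0731] [ 2.2  -3.48 -4.14] 0.442 [-0.52 -0.32  0.02]
```

View pics/s6c.png

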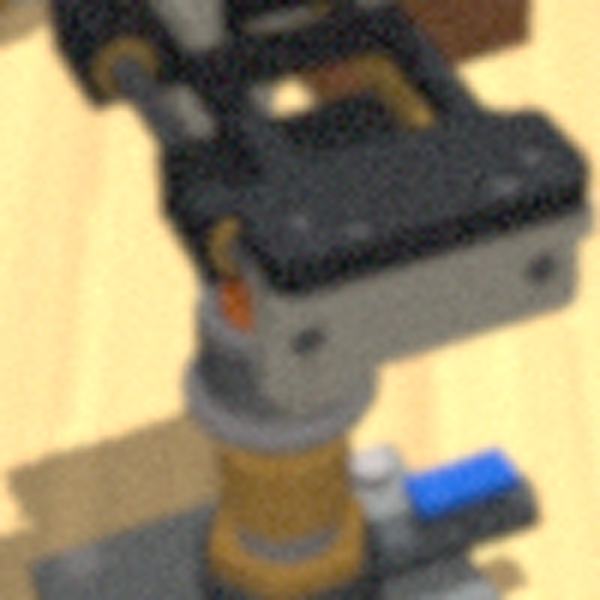

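arm_command:
  moves: "0 0 0 0.3 -0.8 0 0.53; 0 0 0 0.3 -0.8 0 0.53; 0 0 0 0.3 -0.8 -3 0.53; 0 0 0 0.3 -0.8 -6 0.53; 0 0 0 0.3 -0.8 -6 0.53"

```text
clock: 6.75
tool_pos: [0.5254, -0.1023, 0.0668]
eef_rot: [-3.079, -0.621, 0.0]
wrist_force: [-0.1, -0.0, 0.8]
width: 0.47
```

arm_command:
  moves: "0 0 0 0 0 -2 0.53; 0 0 0 0 0 -4 0.53; 0 0 0 0 0 -4 0.53"

```text
clock: 7.05
tool_pos: [0.5256, -0.1024, 0.0633]
eef_rot: [3.08, 0.621, 0.0]
wrist_force: [-1.8, 0.3, 6.3]
width: 0.472
```

arm_command:
  moves: "0 0 0 0 0 -3 0.53; 0 0 0 0 0 -6 0.53; 0 0 0 0 0 -8 0.53; 0 0 0 0 0 -8 0.53"

```text
clock: 7.45
tool_pos: [0.5256, -0.1024, 0.0554]
eef_rot: [3.08, 0.621, 0.0]
wrist_force: [-1.7, 1.0, 9.2]
width: 0.47
```

arm_command:
  moves: "0 0 0 0 0 -2 0.53; 0 0 0 0 0 -3 0.53; 0 0 0 0 0 -3 0.53"

```text
clock: 7.75
tool_pos: [0.5257, -0.1024, 0.0542]
eef_rot: [3.079, 0.62, 0.001]
wrist_force: [-9.1, -0.1, 27.4]
width: 0.474
```

arm_command:
  moves: "0 0 0 0 0 5 0.5; 0 0 0 0 0 15 0.45; 0 0 0 0 0 40 0.4; 0 0 0 0 0 85 0.3; 0 0 0 0 0 130 0.2; 0 0 0 0 0 130 0.1"

```text
clock: 8.35
tool_pos: [0.5292, -0.1025, 0.1884]
eef_rot: [3.077, 0.62, 0.015]
wrist_force: [0.2, 0.6, -1.0]
width: 0.81
```

```bash
python3 - <<'E'
from h import *
cs=env.camera('side');cw=snap('wrist','w7.png');o=env.observe();print(o['tool_pos'],o['wrist_force'].round(2))
import pickle;pickle.dump((cs,cw),open('c7.pkl','wb'))
a=cs['frame'][220:340,240:350,::-1];b=cw['frame'][120:240,265:385,::-1]
cv2.imwrite('pics/s7c.png',np.hstack([cv2.convertScaleAbs(cv2.resize(q,(400,436),interpolation=cv2.INTER_CUBIC),alpha=1.3) for q in(a,b)]))
E
```

```text
[ 0.52612185 -0.1025971   0.18340091] [-0.47 -0.08 -0.79]
```

View pics/s7c.png

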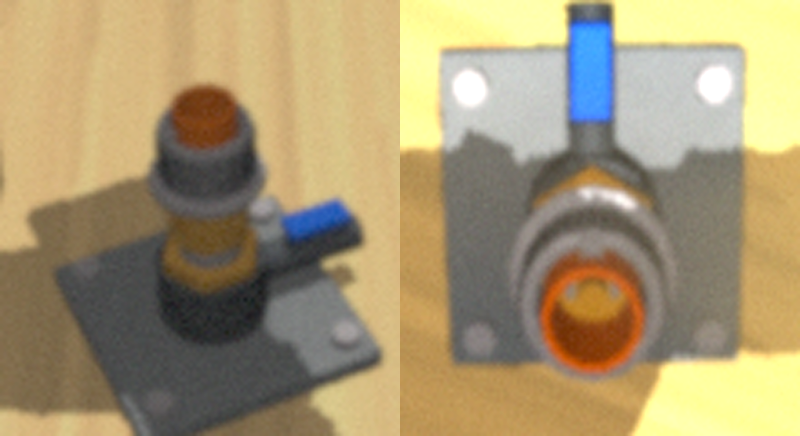

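Sleeve is caught down with about 10 mm of orange tube bare, and the fingers are clear. By touch, the physical finger ends sit about 28 mm above the reported TCP. Going to the gauge next.

arm_command:
  moves: "0 0 0 4 40 20 0.3; 0 0 0 8 85 25 0.3; 0 0 0 13 130 25 0.3; 0 0 0 18 175 25 0.3; 0 0 0 22 220 20 0.3; 0 0 0 26 260 15 0.3; 0 0 0 30 299 8 0.3; 0 0 0 30 299 8 0.3"

```text
clock: 9.25
tool_pos: [0.5529, 0.2031, 0.1876]
eef_rot: [-3.074, -0.633, 0.006]
wrist_force: [0.5, 0.6, -0.9]
width: 0.702
```

```bash
python3 - <<'E'
from h import *
import pickle
cw=snap('wrist','w8.png');o=env.observe();print(o['tool_pos'],o['wrist_force'].round(2),o['width'])
pickle.dump(cw,open('w8.pkl','wb'))
u,v=wproj(cw,(.5558,.197,.076));print(u,v);u,v=int(u),int(v)
cv2.imwrite('pics/w8c.png',cv2.resize(cw['frame'][v-50:v+50,u-60:u+60,::-1],None,fx=6,fy=6,interpolation=cv2.INTER_CUBIC));print(u-60,v-50)
print(env.boxes_of('gauge_centre','wrist'))
E
```

```text
[0.55356801 0.1994557  0.18792323] [ 0.32 -0.39 -0.35] 0.7031878502668258
331.37954387102695 188.84677738641142
271 138
[{'centre': [0.5579, 0.1984, 0.0813], 'p': 0.96}, {'centre': [0.4428, 0.2113, 0.0827], 'p': 0.64}]
```

View pics/w8c.png

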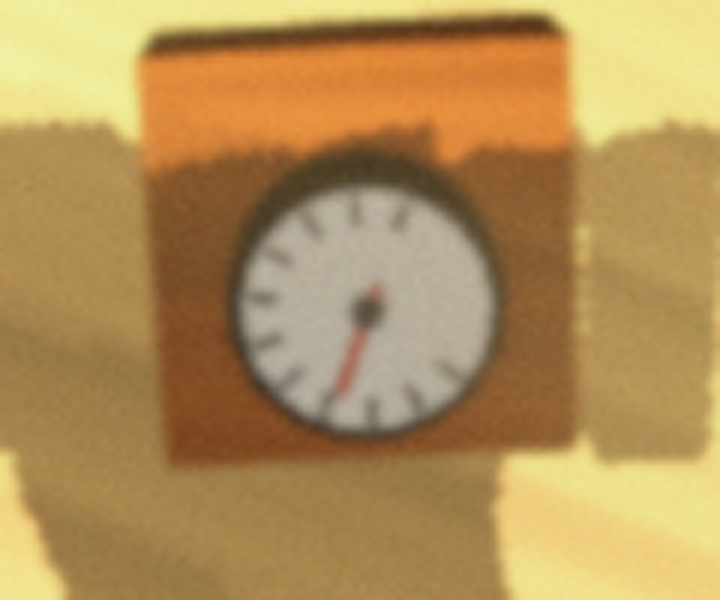

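```bash
python3 - <<'E'
from h import *
import pickle
c=pickle.load(open('w8.pkl','rb'));g=wray(c,331.6,189.4,.076);print(g)
# block face corners top z=.04: crop px
B=[wray(c,271+a/6-.4,138+b/6-.4,.04)[:2] for a,b in[(140,52),(566,35),(578,445),(172,465)]];print(np.mean(B,0),[np.linalg.norm(B[i]-B[i-1]) for i in range(4)])
c2=env.camera('wrist');o=env.observe();print(o['tool_pos'],c2['eye']-o['tool_pos'],c['eye'])
cv2.imwrite('pics/w9.png',cv2.resize(c2['frame'][138:238,271:391,::-1],None,fx=6,fy=6,interpolation=cv2.INTER_CUBIC))
M=cv2.Rodrigues(o['eef_rot'])[0];print(M.round(4))
E
```

```text
[0.55535645 0.1965627  0.076     ]
[0.55617899 0.19646919] [np.float64(0.08046879898165381), np.float64(0.07786703409121742), np.float64(0.07967736149750602), np.float64(0.07890579240433393)]
[0.55484554 0.19545213 0.18879434] [0.07804094 0.03467302 0.18872729] [0.63154803 0.23602968 0.37684972]
[[ 9.219e-01  3.874e-01 -2.300e-03]
 [ 3.874e-01 -9.219e-01 -1.600e-03]
 [-2.800e-03  6.000e-04 -1.000e+00]]
```

View pics/w9.png

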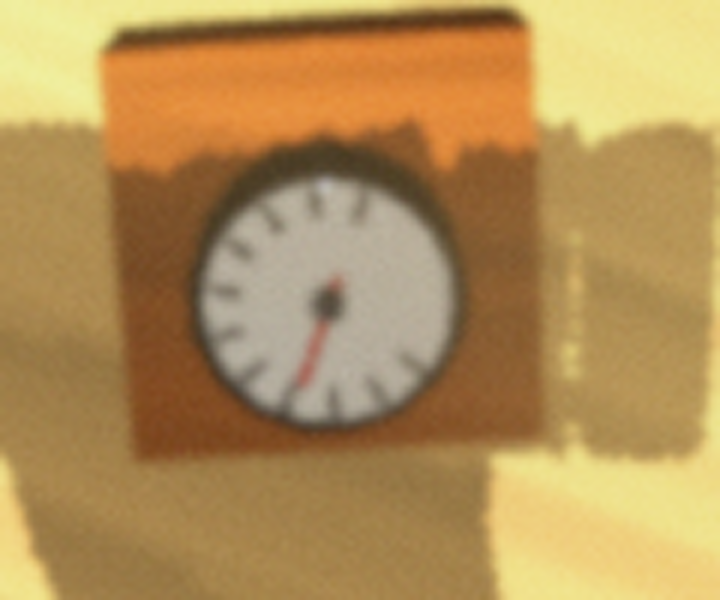

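arm_command:
  moves: "0 0 0 0.2 0.1 -40 0.3; 0 0 0 0.2 0.1 -80 0.3; 0 0 0 0.2 0.1 -110 0.3; 0 0 0 0.2 0.1 -130 0.3; 0 0 0 0.2 0.1 -142 0.3; 0 0 0 0.2 0.1 -150 0.3; 0 0 0 0.2 0.1 -150 0.3"

```text
clock: 10.1
tool_pos: [0.5556, 0.1956, 0.0397]
eef_rot: [3.079, 0.619, -0.001]
wrist_force: [-0.1, 0.1, 0.2]
width: 0.702
```

```bash
python3 - <<'E'
from h import *
cs=env.camera('side');o=env.observe();print(o['tool_pos'],o['wrist_force'].round(2),o['width'])
cv2.imwrite('pics/s10.png',cv2.convertScaleAbs(cv2.resize(cs['frame'][120:220,260:380,::-1],None,fx=6,fy=6,interpolation=cv2.INTER_CUBIC),alpha=1.4))
E
```

```text
[0.55605654 0.19613774 0.04052798] [ 0.44 -0.56 -0.09] 0.6980857672096121
```

View pics/s10.png

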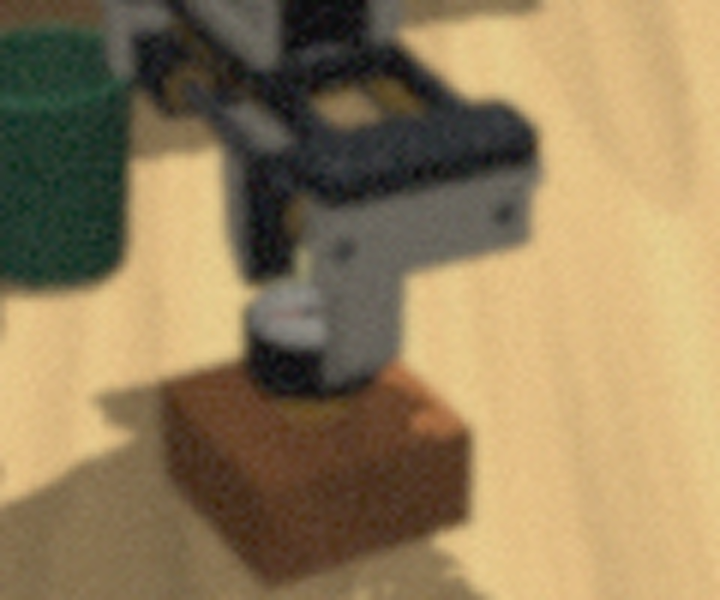

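arm_command:
  moves: "0 0 0 0 0 -6 0.35; 0 0 0 0 0 -12 0.4; 0 0 0 0 0 -17 0.42; 0 0 0 0 0 -17 0.6; 0 0 0 0 0 -17 0.6; 0 0 0 0 0 -17 0.6; 0 0 0 0 0 -17 0.6"
  newtons: 5

```text
clock: 10.85
tool_pos: [0.5556, 0.1966, 0.0231]
eef_rot: [3.08, 0.621, -0.0]
wrist_force: [1.0, -0.6, -2.4]
width: 0.518
```

```bash
python3 - <<'E'
from h import *
for i in range(3):
  cs=env.camera('side');o=env.observe();print(o['tool_pos'].round(4),o['wrist_force'].round(2),o['width'])
cv2.imwrite('pics/s11.png',cv2.convertScaleAbs(cv2.resize(cs['frame'][120:220,260:380,::-1],None,fx=6,fy=6,interpolation=cv2.INTER_CUBIC),alpha=1.4))
E
```

```text
[0.5557 0.1966 0.0231] [-0.86 -0.11 -2.55] 0.5200173384578054
[0.5557 0.1965 0.0232] [-0.04  0.36 -3.29] 0.5194452562454611
[0.5557 0.1966 0.0232] [-0.64  0.14 -1.54] 0.5173002519011238
```

View pics/s11.png

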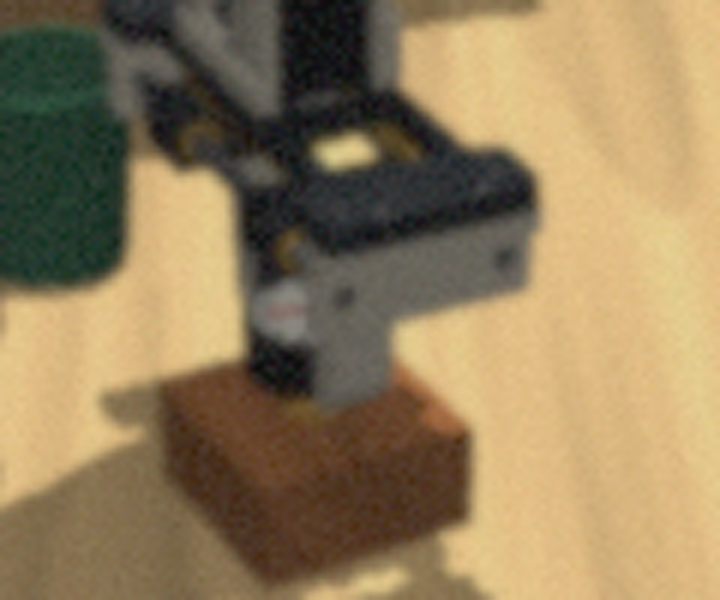

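arm_command:
  moves: "0 0 0 0 0 0 0.7; 0 0 0 0 0 0 0.7; 0 0 0 0 0 0 0.7; 0 0 0 0 0 10 0.7; 0 0 0 0 0 30 0.7; 0 0 0 0 0 65 0.7; 0 0 0 0 0 105 0.7; 0 0 0 0 0 145 0.7"
  newtons: 30

```text
clock: 11.8
tool_pos: [0.5553, 0.1966, 0.1703]
eef_rot: [-3.079, -0.621, 0.0]
wrist_force: [1.0, 0.4, -2.4]
width: 0.514
```

arm_command:
  moves: "0 0 0 -2 -20 5 0.7; 0 0 0 -6 -60 5 0.7; 0 0 0 -11 -105 5 0.7; 0 0 0 -16 -150 5 0.7; 0 0 0 -21 -195 5 0.7; 0 0 0 -26 -240 5 0.7; 0 0 0 -30 -280 5 0.7; 0 0 0 -30.9 -298.6 5 0.7"

```text
clock: 12.6
tool_pos: [0.5237, -0.1069, 0.1739]
eef_rot: [3.079, 0.613, -0.001]
wrist_force: [1.1, 0.7, -3.2]
width: 0.514
```

arm_command:
  moves: "0 0 0 0 0 0 0.7; 0 0 0 0 0 0 0.7; 0 0 0 0 0 0 0.7; 0 0 0 0 0 0 0.7"

```text
clock: 13.0
tool_pos: [0.525, -0.1005, 0.1734]
eef_rot: [-3.079, -0.624, -0.001]
wrist_force: [-0.3, 0.9, -1.9]
width: 0.514
```

```bash
python3 - <<'E'
from h import *
cs=snap('side','s12f.png');cw=snap('wrist','w12.png');ct=env.camera('top')
for i in range(3):
  env.camera('side');o=env.observe();print(o['clock'],o['tool_pos'].round(4),o['wrist_force'].round(2),o['width'])
a=cs['frame'][180:310,235:365,::-1];b=cw['frame'][170:300,260:390,::-1]
cv2.imwrite('pics/s12.png',np.hstack([cv2.convertScaleAbs(cv2.resize(q,(400,400),interpolation=cv2.INTER_CUBIC),alpha=1.3) for q in(a,b)]))
E
```

```text
13.2 [ 0.5249 -0.1014  0.1732] [ 0.37  0.07 -2.08] 0.5130132295852109
13.25 [ 0.5248 -0.1016  0.1732] [-0.34 -0.41 -2.55] 0.5168810934074275
13.3 [ 0.5248 -0.1017  0.1731] [ 0.63 -0.5  -2.11] 0.5172715548386545
```

View pics/s12.png

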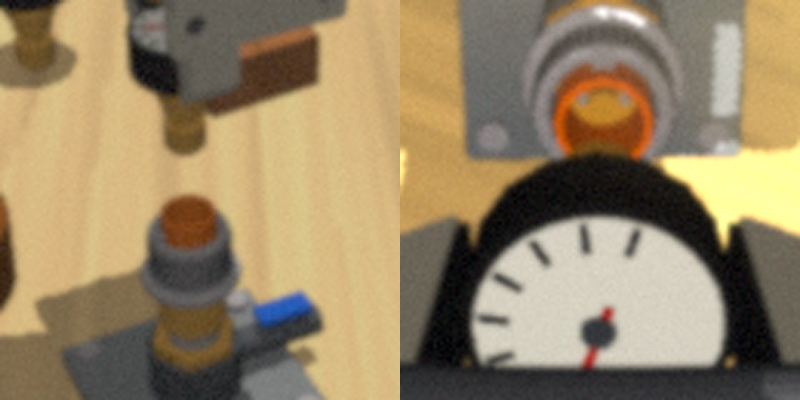

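arm_command:
  moves: "0 0 0 0.1 -0.1 -15 0.7; 0 0 0 0.1 -0.1 -28 0.7; 0 0 0 0.1 -0.1 -36 0.7; 0 0 0 0.1 -0.1 -36 0.7; 0 0 0 0.1 -0.1 -36 0.7"

```text
clock: 13.8
tool_pos: [0.5249, -0.1021, 0.1371]
eef_rot: [-3.079, -0.621, 0.0]
wrist_force: [0.5, 0.1, -2.0]
width: 0.517
```

arm_command:
  moves: "0 0 0 0 0 -1.5 0.7; 0 0 0 0 0 -3 0.7; 0 0 0 0 0 -4.5 0.7; 0 0 0 0 0 -4.5 0.7"

```text
clock: 14.2
tool_pos: [0.5248, -0.1021, 0.1326]
eef_rot: [3.08, 0.621, -0.0]
wrist_force: [-0.6, -0.0, -2.5]
width: 0.517
```

arm_command:
  moves: "0 0 0 0 0 -1 0.7; 0 0 0 0 0 -2 0.7; 0 0 0 0 0 -2 0.7"

```text
clock: 14.5
tool_pos: [0.5248, -0.1021, 0.1305]
eef_rot: [-3.08, -0.621, 0.0]
wrist_force: [0.3, 0.8, -2.2]
width: 0.516
```

arm_command:
  moves: "0 0 0 0 0 -1 0.7; 0 0 0 0 0 -2 0.7; 0 0 0 0 0 -2 0.7"

```text
clock: 14.8
tool_pos: [0.5248, -0.1021, 0.1285]
eef_rot: [-3.08, -0.621, 0.0]
wrist_force: [-0.1, -0.6, -2.5]
width: 0.517
```

arm_command:
  moves: "0 0 0 0 0 -1 0.7; 0 0 0 0 0 -2 0.7; 0 0 0 0 0 -2 0.7"

```text
clock: 15.1
tool_pos: [0.5248, -0.1021, 0.1265]
eef_rot: [-3.08, -0.621, 0.0]
wrist_force: [0.3, 0.6, -1.1]
width: 0.513
```

```bash
python3 - <<'E'
from h import *
cs=snap('side','s13f.png')
o=env.observe();print(o['clock'],o['tool_pos'].round(4),o['wrist_force'].round(2),o['torque'].round(2))
a=cs['frame'][200:290,250:350,::-1]
cv2.imwrite('pics/s13.png',cv2.convertScaleAbs(cv2.resize(a,None,fx=6,fy=6,interpolation=cv2.INTER_CUBIC),alpha=1.5))
E
```

```text
15.15 [ 0.5248 -0.1021  0.1266] [-0.35 -0.58 -2.63] [ 0.04 -0.02  0.04]
```

View pics/s13.png

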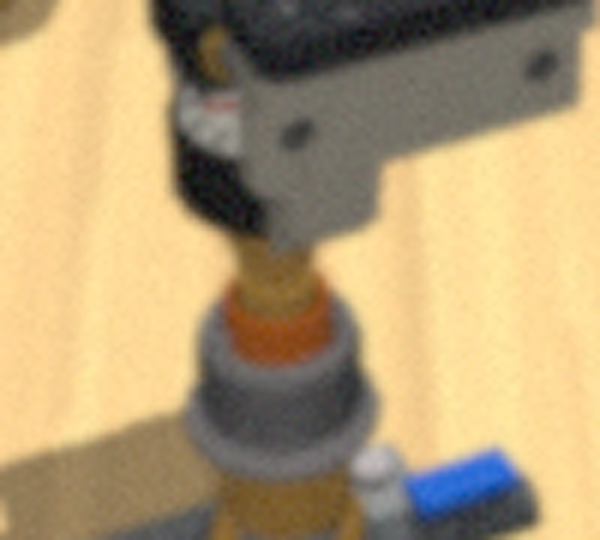

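The plug appears to be in the bore without touching. Continuing down.

arm_command:
  moves: "0 0 0 0 0 -1.5 0.7; 0 0 0 0 0 -3 0.7; 0 0 0 0 0 -4 0.7; 0 0 0 0 0 -4 0.7"

```text
clock: 15.55
tool_pos: [0.5248, -0.1021, 0.1224]
eef_rot: [-3.08, -0.621, 0.0]
wrist_force: [0.1, -1.0, -1.9]
width: 0.512
```

arm_command:
  moves: "0 0 0 0 0 -1.5 0.7; 0 0 0 0 0 -3 0.7; 0 0 0 0 0 -4 0.7; 0 0 0 0 0 -4 0.7"

```text
clock: 15.95
tool_pos: [0.5248, -0.1021, 0.1185]
eef_rot: [-3.08, -0.621, 0.0]
wrist_force: [-1.1, 0.6, -2.7]
width: 0.52
```

arm_command:
  moves: "0 0 0 0 0 -1.5 0.7; 0 0 0 0 0 -3 0.7; 0 0 0 0 0 -4 0.7; 0 0 0 0 0 -4 0.7"

```text
clock: 16.35
tool_pos: [0.5251, -0.1021, 0.1148]
eef_rot: [3.08, 0.621, 0.001]
wrist_force: [-1.6, 0.0, 1.9]
width: 0.52
```

arm_command:
  moves: "0 0 0 0 0 -1.5 0.7; 0 0 0 0 0 -3 0.7; 0 0 0 0 0 -4.5 0.7; 0 0 0 0 0 -4.5 0.7"

```text
clock: 16.75
tool_pos: [0.5252, -0.1021, 0.1103]
eef_rot: [3.08, 0.621, 0.001]
wrist_force: [-1.3, 0.5, 5.7]
width: 0.516
```

arm_command:
  moves: "0 0 0 0 0 -1 0.7; 0 0 0 0 0 -2 0.7; 0 0 0 0 0 -3 0.7; 0 0 0 0 0 -3 0.7"

```text
clock: 17.15
tool_pos: [0.5252, -0.102, 0.1074]
eef_rot: [3.079, 0.621, 0.001]
wrist_force: [-1.9, 0.1, 7.5]
width: 0.515
```

arm_command:
  moves: "0 0 0 0 0 -0.7 0.7; 0 0 0 0 0 -1.4 0.7; 0 0 0 0 0 -1.4 0.7"

```text
clock: 17.45
tool_pos: [0.5253, -0.1021, 0.1063]
eef_rot: [3.079, 0.621, 0.001]
wrist_force: [-2.7, 1.5, 10.2]
width: 0.515
```

arm_command:
  moves: "0 0 0 0 0 -0.6 0.7; 0 0 0 0 0 -1.2 0.7; 0 0 0 0 0 -1.2 0.7"

```text
clock: 17.75
tool_pos: [0.5255, -0.102, 0.1062]
eef_rot: [3.079, 0.62, 0.002]
wrist_force: [-7.3, 0.2, 22.5]
width: 0.511
```

```bash
python3 - <<'E'
from h import *
cs=snap('side','s14f.png')
o=env.observe();print(o['clock'],o['tool_pos'].round(4),o['wrist_force'].round(2),o['torque'].round(2))
a=cs['frame'][200:290,250:350,::-1]
cv2.imwrite('pics/s14.png',cv2.convertScaleAbs(cv2.resize(a,None,fx=6,fy=6,interpolation=cv2.INTER_CUBIC),alpha=1.5))
E
```

```text
17.8 [ 0.5254 -0.1021  0.1062] [-6.22  1.07 21.77] [ 0.42  1.55 -0.01]
```

View pics/s14.png

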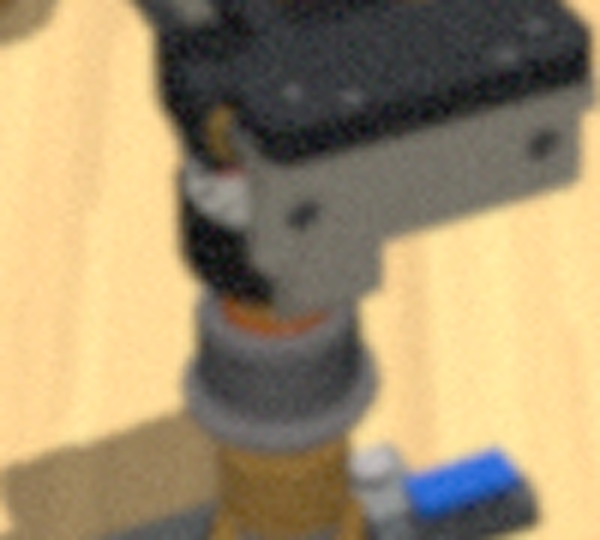

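The sleeve sprang forward at the hard stop (22 N on the wrist). Backing off right away, then releasing.

arm_command:
  moves: "0 0 0 0 0 1.5 0.7; 0 0 0 0 0 2 0.7; 0 0 0 0 0 2 0.7"

```text
clock: 18.1
tool_pos: [0.5253, -0.1021, 0.107]
eef_rot: [3.079, 0.621, 0.001]
wrist_force: [-1.1, 1.4, 7.0]
width: 0.515
```

arm_command:
  moves: "0 0 0 0 0 0 0.4; 0 0 0 0 0 0 0.25; 0 0 0 0 0 0 0.15; 0 0 0 0 0 0 0.15; 0 0 0 0 0 15 0.15; 0 0 0 0 0 45 0.1; 0 0 0 0 0 85 0.1; 0 0 0 0 0 110 0.1"

```text
clock: 18.9
tool_pos: [0.5256, -0.1021, 0.219]
eef_rot: [3.079, 0.621, 0.003]
wrist_force: [0.6, -0.3, -0.1]
width: 0.899
```

arm_command:
  moves: "0 0 0 -20 -5 10 0.1; 0 0 0 -20 -5 10 0.1; 0 0 0 -20 -5 10 0.1; 0 0 0 -20 -5 10 0.1"

```text
clock: 19.3
tool_pos: [0.5049, -0.1069, 0.2258]
eef_rot: [-3.079, -0.621, 0.001]
wrist_force: [0.3, -0.1, -0.8]
width: 0.899
```

```bash
python3 - <<'E'
from h import *
cs=snap('side','s15f.png');cw=snap('wrist','w15.png')
o=env.observe();print(o['clock'],o['tool_pos'].round(4),o['wrist_force'].round(2),o['width'])
print([d for d in env.boxes_of('gauge_centre','side')])
print(np.round(proj(cs,(.5248,-.102,.154)),1))
a=cs['frame'][200:290,250:350,::-1];b=cw['frame'][120:240,255:388,::-1]
cv2.imwrite('pics/s15.png',np.hstack([cv2.convertScaleAbs(cv2.resize(q,(400,360),interpolation=cv2.INTER_CUBIC),alpha=1.4) for q in(a,b)]))
E
```

```text
19.4 [ 0.5049 -0.1069  0.2257] [ 0.43  0.82 -0.74] 0.9022823075814628
[{'centre': [0.526, -0.1145, 0.1638], 'p': 0.89}, {'centre': [0.414, 0.2, 0.0819], 'p': 0.83}]
[294.9 232. ]
```

View pics/s15.png

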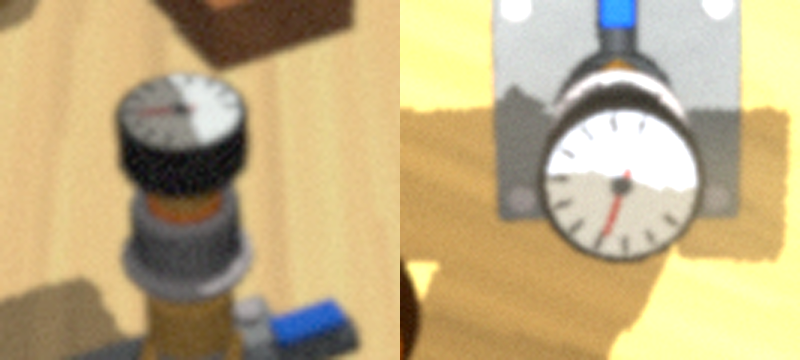

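View pics/s15f.png

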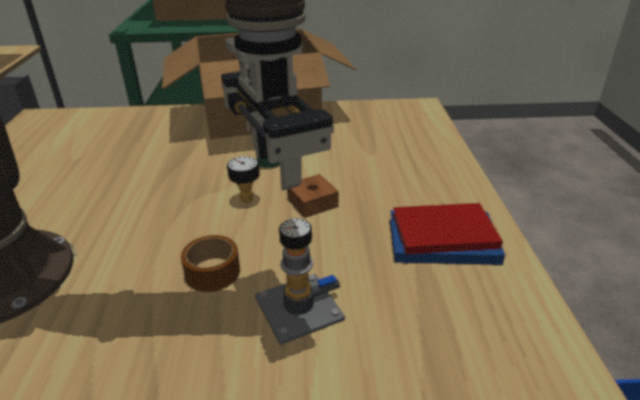

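```bash
python3 - <<'E'
from h import *
c=env.camera('side');c2=env.camera('wrist');cv2.imwrite('pics/s16f.png',c['frame'][:,:,::-1])
a=cv2.imread('pics/s14f.png')[210:275,270:320];b=cv2.imread('pics/s16f.png')[210:275,270:320];d=cv2.imread('pics/side1.png')[210:275,270:320]
cv2.imwrite('pics/s16.png',np.hstack([cv2.convertScaleAbs(cv2.resize(q,(266,346),interpolation=cv2.INTER_CUBIC),alpha=1.6) for q in(d,a,b)]))
from h import *
for z in(.120,.123,.158,.161,.164): print(z,np.round(proj(c,(.5248,-.102,z)),1))
g=circ(c,.5248,-.102,.161,.024);print('dial circle v',g[:,1].min(),g[:,1].max(),g[:,0].min(),g[:,0].max())
E
```

```text
0.12 [295.8 250.4]
0.123 [295.7 248.8]
0.158 [294.8 229.7]
0.161 [294.7 228. ]
0.164 [294.6 226.4]
dial circle v 218.11172749432654 238.5547522758533 277.79626646110046 311.56995493715584
```

View pics/s16.png

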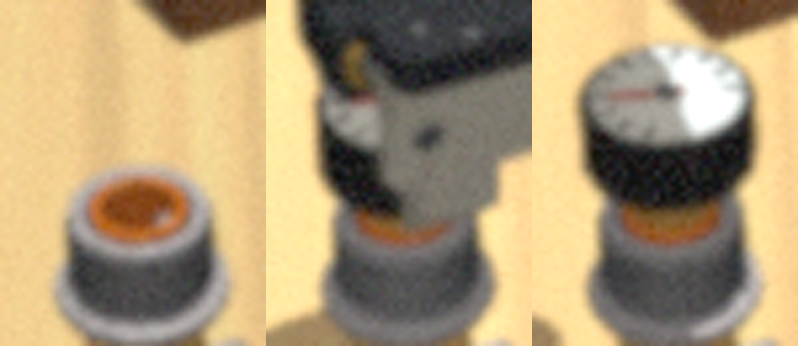

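```bash
python3 -c "
from h import *
o=env.observe();print(o['clock'],o['wrist_force'].round(2));print(env.job_done())"
```

```text
19.55 [ 0.38  0.44 -0.36]
the job is handed in; nothing more can be done
None
```

The check gauge is in the outlet: plug pushed home, sleeve forward over it, released and upright. I handed the job in at about 19.6 s; no verdict comes back.

**What I did**
- **Sleeve:** I pushed it down by its lip to the stop, at about 27 N on the wrist. With the fingers clear, the picture showed it caught, with about 10 mm of orange tube bare.
- **Gauge:** I took the smaller gauge from the block and left the larger free-standing one alone. The plug went in with no force showing until the valve pin.
- **Locking:** I pushed in small steps until it met the stop and the sleeve sprang forward. Then I backed off 2 mm and let go.

**Last checks**
- The last side picture shows the sleeve where it was at the start.
- The gauge stands upright and centred, about 1–2 mm above its fully-home position, which fits the 2 mm it should rise when locked.
- The arm is clear, with wrist force near zero. The tape, books and larger gauge sit at the same pixels as at the start; the tin was last seen in place but is behind the gripper in the final picture.

**What disagreed or came close**
- **Fingertips:** They ended about 28–31 mm short of the reported TCP. I saw this in the pictures, confirmed it by touch and corrected for it.
- **Mouth height:** The pictures gave 120 mm, but by touch it was nearer 123 mm.
- **Dial height:** In the pictures the dial's top came out 2–3 mm higher than that 123 mm predicts. I put this down to measurement error.
- **Peak force:** At the hard stop the wrist read 22.5 N. Adding the gauge's weight, the press on the outlet was about 25 N, right at your limit but below the 30 N that fails the run.

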